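# Engraver's bench: draw the flush bolt and open the passive leaf

### The arm

A 6-joint arm with a two-finger parallel gripper is mounted at the origin on the work surface. World frame = base frame: x ahead of the robot, y to its left, z up, the work surface at z = 0. Lengths are in mm, angles in rad, forces in N, time in s.
With the tool pointing down it reaches from about 275 to 725 mm from the base axis. Payload 5.6 kg.
Tool frame: the origin (TCP) lies where the fingers leave the gripper's body, on its centre line; the fingertips stand 73 mm ahead of it and the grasp point (between the pads) lies ctrl.hold_point_z ahead of it (ctrl.hold_point_z is the distance from the TCP to the grasp point, in mm); z points along the fingers, y is the line along which they close (so a half turn about z gives the same grasp; the last joint's range is limited). The gripper opens to 85 mm and grips with 20 to 120 N. Pads are 22 mm wide; open, the fingers measure 114 mm over their backs; the gripper's body (76 mm by 85 mm) begins 54 mm behind the grasp point. The pads swing forward as they close: fully open they stand 13 mm farther back than shut.
Start: joints at [-1.051, 0.255, 0.108, 0, -1.424, -0.285], TCP at [127.977, -534.897, 303.883] pointing down, gripper open.
Joint ranges: [-2.95, 2.95], [-1.21, 1.97], [-1.09, 1.5], [-2.87, 1.71], [-2.94, -0.07], [-3.05, 3.05]. Speed limits (rad/s): [2.57, 2.57, 3.14, 3.14, 3.14, 3.14].

### API

Orientations are given as a 3x3 rotation matrix whose columns are the frame's x, y, z axes.
In Python, from station import ctrl, vision, workorder gives the robot as it stands.
- The arm moves only by the tool arm_command, never from a script. Its argument "steps" is a list that holds one entry, the list of rows, each a list of 5 numbers: the opening, from 0 (shut) to 1 (fully open), then the shift along the world's x, y, z as a fraction of full scale, then the turn about the world's z as a fraction of full scale. A call has 1 to 5 rows; each row shifts and turns the commanded pose from where the row before left it; what a row does not reach is not made up. Full scale, the value 1, is 250 mm for a shift and 2 pi rad for a turn. A row lasts 1/12 s, in which the tool goes at most 41.7 mm and 7.16 degrees, less where a joint would pass 70% of its speed; a pose out of reach is approached as far as the arm can. A call with a number of a shift or a turn outside -1 to 1 is refused whole. A call with a gripper value outside its range is refused whole. The fingers move at their own pace and stop on an object; the grip force is fixed at half the most. Time passes only in rows, so rows that do not move let the fingers close. It gives the time, the measured TCP pose, the force, the opening and the grip force at its end, in the units of the state.
- ctrl.get_obs(): the state, without advancing time (a new reading comes with each control period).
- vision.capture(name): name is "scene" or "side" or "wrist"; returns (picture, depth): 400x640x3 uint8, red, green, blue; 400x640 float32, mm along the optical axis (not along the pixel's ray), 0 where there is no reading.
- vision.camera_params(name): a dict with "fx", "fy", "cx", "cy" (pixels), "rvec" (rotation vector, rad) and "tvec" (3), from world to camera coordinates, as OpenCV has them; the wrist camera has in their place "hand_eye" (4x4, takes a point from camera to tool coordinates, whose origin is the TCP and whose axes are the flange's). Camera axes: x right, y down, z forward; pixel columns grow to the right and rows downward; lengths in mm; the calibration is good to about 2 mm. A picture is of the moment at which its call begins: read the wrist's pose just before it. camera_params takes no time and is no camera call.
- workorder.finish_job(): hands the job in; it is judged then, once.
The state is a dict: "time_s": time; "joint_positions": joint angles; "qd": joint speeds; "tau": joint torques, N m; "eef_pos": TCP position; "ee_rot": TCP orientation; "force": force on the tool from outside, world axes, zero at the start; "wrist_torque": the same for the moment, N m; "width": finger opening in mm; "gripper_force": force on a finger pad.
Only numpy, scipy, OpenCV 4.12 (cv2) and the standard library are available. Lean on these libraries where they do the work, as an engineer would, in place of code of your own. Each camera call takes 0.05 s, during which the arm holds its last target. There are 200 camera calls.

### The job

On the engraver's bench stand two small double-door cupboards, one green and one dark brown. The plain leaf of the green one is already open; pull the brass-knobbed flush bolt of its other leaf right up out of the sill, then swing that leaf open to a right angle and leave it standing there or wider, with the bolt still up. Leave the brown cupboard's bolt down.

Things in the scene. Friction and masses are not known exactly. Their poses are not given: they have to be found in the camera images.
- green_knob (a point): Centre of the brass bolt knob of the green cupboard: upright cylinder, 22 mm across, 36 mm tall, 232 mm above the bench when down, standing 14 to 50 mm above the cupboard's flat top (200 mm), pinchable from above in any direction. Turns with the leaf: x out of the leaf's front (away from the robot), y towards its hinge, z up. The hinge axis lies 90 mm along +y and 16.5 mm along -x from here.
- green_bolt (a joint): Lift of the green cupboard's bolt in m: 0 to 0.003 at the start (tip of the 10 mm rod 14 to 16 mm deep in the sill, blocking the leaf), 0.035 at its upper stop; the leaf is free from about 0.020. It slides straight up in front of the leaf against about 4 N and stays where it is left.
- green_leaf (a joint): Opening in rad of the green cupboard's bolted leaf (107 mm wide, hinged at the robot's left side): 0 shut, 1.57 square, stop 1.9. Seen from above it swings anticlockwise, away from the robot; light (about 1 N at the knob), stays where left, may be swung by the bolt's knob. Cupboard 220 mm wide, 150 deep, front away from the robot within 17 degrees; its other leaf already stands open.
- brown_bolt (a joint): Lift in m of the brown cupboard's bolt, 0 when down; leave it down. This cupboard has the same build and size and the same brass knob, but is dark brown wood; the two cupboards stand side by side and change places from start to start.

How it is judged (in metres and radians):
On the way:
1. the green cupboard's bolt is lifted clear of the sill (by 22 mm or more) with its leaf still shut (within 0.12 rad) (value of joint green_bolt above 0.022 m and value of joint green_leaf below 0.12 rad), for 0.1 s.
At the end, for the whole second after the job is handed in: The green cupboard's bolted leaf stands open by 1.35 rad (77 degrees) or more and at rest, its bolt still up by 15 mm or more, and the brown cupboard's bolt is down (within 8 mm) (value of joint green_leaf above 1.35 rad and value of joint green_bolt above 0.015 m and value of joint brown_bolt below 0.008 m and velocity of joint green_leaf between -0.1 and 0.1 rad/s); the robot touches nothing.
It fails at once if the brown cupboard's bolt is lifted by more than 8 mm (value of joint brown_bolt above 0.008 m).
It also fails if it takes over 42 s, if anything falls off the work surface, if the arm or the gripper's body presses on something with over 40 N, if the wrist force passes 120 N, or if a joint passes its speed limit or range.

## Working session

There is one attempt and no reset: what is moved stays moved. The work goes in short steps, Python scripts to look and compute and a tool call to move; the robot and the scene stay as the last step left them, time stands still between calls to the robot, and variables do not carry over. Pictures are saved under pics/ and viewed, at most 10 in all, crops included, and the job is handed in when it is done.

Besides the shell and the picture viewer there is one more tool, called after "Call:" in YAML: its name, and indented under it one key for each argument. arm_command: Moves the arm, as the interface text tells. Shift numbers are shares of 250 mm and turn numbers shares of 2 pi rad, none past 1 either way. Its arguments: {"type":"object","properties":{"steps":{"type":"array"}},"required":["steps"]}

```bash
mkdir -p pics
cat > h.py <<'E'
import numpy as np, cv2
from station import ctrl, vision, workorder
def cam(n,obs=None):
    p=vision.camera_params(n); K=np.array([[p['fx'],0,p['cx']],[0,p['fy'],p['cy']],[0,0,1]])
    if 'rvec' in p:
        R=cv2.Rodrigues(np.array(p['rvec'],float))[0]; t=np.array(p['tvec'],float).ravel()
        return K,R.T,-R.T@t      # cam->world rotation, centre
    H=np.array(p['hand_eye']); Re=np.array(obs['ee_rot']); 
    return K,Re@H[:3,:3],Re@H[:3,3]+np.array(obs['eef_pos'])
def ray(c,u,v):
    K,R,o=c; d=R@np.linalg.inv(K)@np.array([u,v,1.]); return o,d
def onz(c,u,v,z):
    o,d=ray(c,u,v); return o+d*(z-o[2])/d[2]
def tri(a,b):
    (o1,d1),(o2,d2)=a,b; d1=d1/np.linalg.norm(d1); d2=d2/np.linalg.norm(d2)
    s=np.linalg.lstsq(np.c_[d1,-d2],o2-o1,rcond=None)[0]; p,q=o1+d1*s[0],o2+d2*s[1]
    return (p+q)/2,np.linalg.norm(p-q)
def cloud(c,depth):
    K,R,o=c; v,u=np.indices(depth.shape); P=np.stack([(u-K[0,2])/K[0,0]*depth,(v-K[1,2])/K[1,1]*depth,depth],-1)
    return P@R.T+o
E
python3 - <<'E'
from h import *
o=ctrl.get_obs(); print(o['time_s'],ctrl.hold_point_z,o['ee_rot'],o['width'])
ims=[]
for n in('scene','side'):
    im,d=vision.capture(n); np.savez('pics/'+n,im=im,d=d); cv2.imwrite(f'pics/{n}.png',im[:,:,::-1]); print(n,cam(n)[2])
E
```

```text
0.0 53.900000000000006 [[-9.72566153e-01 -2.32626041e-01 -4.50865224e-04]
 [-2.32626477e-01  9.72564509e-01  1.78826635e-03]
 [ 2.24981928e-05  1.84409052e-03 -9.99998299e-01]] 85.13608202177468
scene [1314.56057033  287.02793576  741.45770435]
side [ 229.667742    270.33139438 1220.30476566]
```

View pics/scene.png

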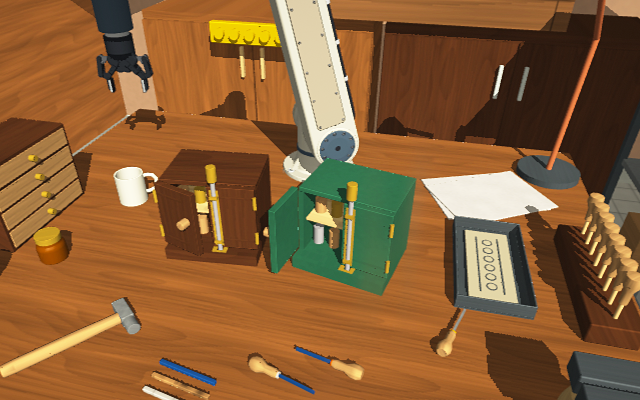

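View pics/side.png

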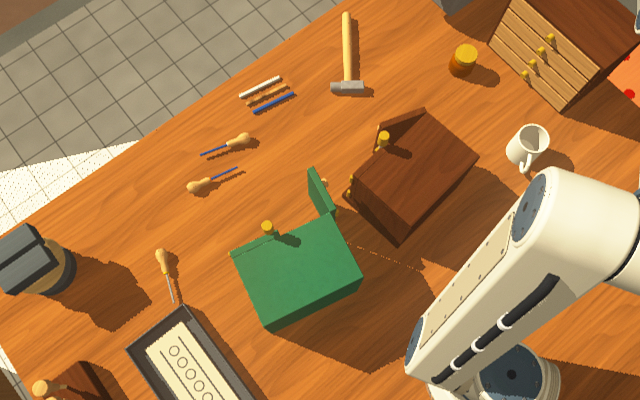

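Scene view: the green knob is at about (352,192) and the brown one at (211,174). Side view: the green knob is at about (267,227), at the green cupboard's front edge, and the brown one at (384,139).

Run:
```python
from h import *
A={}
for n,(u,v,r) in {'scene':(352,190,14),'side':(267,228,14)}.items():
    z=np.load(f'pics/{n}.npz'); im,d=z['im'],z['d']; c=cam(n)
    hsv=cv2.cvtColor(im,cv2.COLOR_RGB2HSV); P=cloud(c,d)
    m=cv2.inRange(hsv,(18,140,90),(32,255,255)); w=np.zeros_like(m); w[v-r:v+r,u-r:u+r]=255; m&=w
    k=(m>0)&(P[...,2]>213)&(P[...,2]<260); vs,us=np.nonzero(k); Q=P[k]
    top=Q[:,2]>np.percentile(Q[:,2],95)-4
    print(n,k.sum(),us.mean(),vs.mean(),'z',Q[:,2].min(),Q[:,2].max(),'top',Q[top].mean(0),us[top].mean(),vs[top].mean())
    A[n]=ray(c,us[top].mean(),vs[top].mean())
    g=cv2.inRange(hsv,(65,80,30),(90,255,255))>0
    t=g&(abs(P[...,2]-200)<6); T=P[t][:,:2].astype(np.float32); print('cup top',t.sum(),cv2.minAreaRect(T),cv2.boxPoints(cv2.minAreaRect(T)).round().tolist(), P[t][:,2].mean())
    g=cv2.inRange(hsv,(0,60,20),(12,255,110))>0
    t=g&(abs(P[...,2]-200)<6); T=P[t][:,:2].astype(np.float32); print('brown top',t.sum(),cv2.boxPoints(cv2.minAreaRect(T)).round().tolist())
print(tri(A['scene'],A['side']))
```

```text
scene 197 351.74619289340103 190.85786802030458 z 214.42646758957358 252.2303212813262 top [499.94715025 180.66836805 249.25664774] 352.1694915254237 184.33898305084745
cup top 3841 ((455.81146240234375, 162.5531005859375), (234.24339294433594, 259.6530456542969), 76.6804428100586) [[302.0, 78.0], [555.0, 19.0], [609.0, 247.0], [356.0, 306.0]] 198.8947868528965
brown top 3862 [[-1917.0, 537.0], [266.0, -718.0], [782.0, 179.0], [-1401.0, 1434.0]]
side 135 267.14074074074074 227.38518518518518 z 220.41786520927326 255.9354646240439 top [495.97240444 180.35904382 252.15237743] 266.5416666666667 225.56944444444446
cup top 2940 ((405.89141845703125, 150.8260955810547), (189.36294555664062, 165.38601684570312), 76.9479751586914) [[304.0, 77.0], [465.0, 40.0], [508.0, 224.0], [347.0, 262.0]] 201.26467375342037
brown top 592 [[318.0, -751.0], [530.0, -753.0], [536.0, -34.0], [323.0, -33.0]]
(array([497.20266372, 180.12847015, 247.59467042]), np.float64(0.3751863692590912))
```

Call:
arm_command:
  steps:
    - [[1,0.067,0.13,0.06,0],[1,0.067,0.13,0.06,0],[1,0.067,0.13,0.06,0],[1,0.067,0.13,0.06,0],[1,0.067,0.13,0.06,0]]

```text
time_s: 0.52
eef_pos: [211.9, -370.7, 379.1]
ee_rot: [[-0.973, -0.232, -0.0], [-0.232, 0.973, 0.001], [0.0, 0.001, -1.0]]
force: [1.8, 0.1, -0.7]
width: 85.6
gripper_force: 0.0
```

Call:
arm_command:
  steps:
    - [[1,0.067,0.13,0,0],[1,0.067,0.13,0,0],[1,0.067,0.13,0,0],[1,0.067,0.13,0,0],[1,0.067,0.13,0,0]]

```text
time_s: 0.93
eef_pos: [295.5, -208.2, 378.8]
ee_rot: [[-0.973, -0.232, 0.0], [-0.232, 0.973, 0.0], [-0.0, 0.0, -1.0]]
force: [1.5, 0.0, -0.1]
width: 85.2
gripper_force: 0.0
```

Call:
arm_command:
  steps:
    - [[1,0.067,0.13,0,0],[1,0.067,0.13,0,0],[1,0.067,0.13,0,0],[1,0.067,0.13,0,0],[1,0.067,0.13,0,0]]

```text
time_s: 1.35
eef_pos: [379.3, -45.5, 378.8]
ee_rot: [[-0.972, -0.233, 0.0], [-0.233, 0.972, 0.0], [-0.0, 0.0, -1.0]]
force: [1.4, -0.8, -0.1]
width: 85.5
gripper_force: 0.0
```

Call:
arm_command:
  steps:
    - [[1,0.067,0.13,0,0],[1,0.067,0.13,0,0],[1,0.067,0.13,0,0],[1,0.067,0.13,0,0],[1,0,0,0,0]]

```text
time_s: 1.77
eef_pos: [447.9, 87.0, 376.7]
ee_rot: [[-0.972, -0.236, -0.003], [-0.236, 0.972, -0.0], [0.003, 0.0, -1.0]]
force: [-1.0, 0.2, -0.8]
width: 85.4
gripper_force: 0.0
```

Run:
```python
from h import *
o=ctrl.get_obs(); print(o['time_s'],np.round(o['eef_pos'],1),np.round(o['joint_positions'],3),np.round(o['ee_rot'],3).tolist())
im,d=vision.capture('wrist'); np.savez('pics/w1',im=im,d=d); cv2.imwrite('pics/w1.png',im[:,:,::-1])
c=cam('wrist',o); P=cloud(c,d); hsv=cv2.cvtColor(im,cv2.COLOR_RGB2HSV)
m=cv2.inRange(hsv,(18,120,80),(34,255,255))>0
m&=(P[...,2]>240)&(P[...,2]<262)
n,l,s,ce=cv2.connectedComponentsWithStats(m.astype(np.uint8))
for i in range(1,n):
    if s[i,4]>40: print(s[i],ce[i],P[l==i].mean(0))
g=(cv2.inRange(hsv,(65,80,30),(90,255,255))>0)&(abs(P[...,2]-200)<8)
print(g.sum(), cv2.minAreaRect(P[g][:,:2].astype(np.float32)))
```

```text
1.7667 [447.9  87.  376.7] [ 5.360e-01  5.700e-02  5.300e-02 -1.000e-03 -1.570e+00 -1.869e+00] [[-0.972, -0.236, -0.003], [-0.236, 0.972, -0.0], [0.003, 0.0, -1.0]]
[  0 197  37  33 921] [ 15.59066232 213.24538545] [ 496.44217236 -119.58035401  248.1047607 ]
[398 286  12  25  95] [402.48421053 299.10526316] [500.03966996 170.13964271 248.65677125]
45180 ((452.88409423828125, 165.13217163085938), (224.48924255371094, 250.46253967285156), 77.59367370605469)
```

View pics/w1.png

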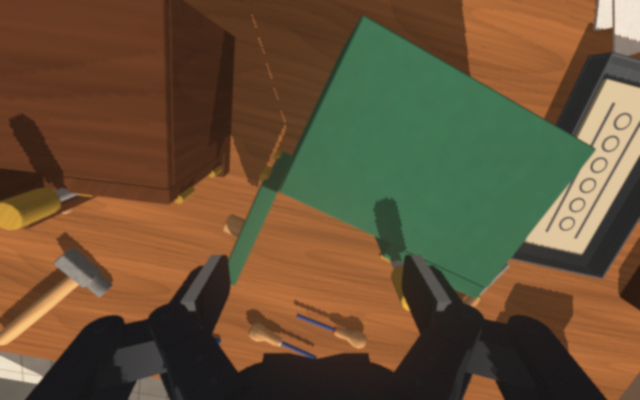

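Call:
arm_command:
  steps:
    - [[1,0.067,0.124,0,0],[1,0.067,0.124,0,0],[1,0.067,0.124,0,0],[1,0,0,0,0]]

```text
time_s: 2.15
eef_pos: [497.9, 179.0, 376.3]
ee_rot: [[-0.972, -0.234, -0.003], [-0.234, 0.972, -0.001], [0.004, -0.0, -1.0]]
force: [0.3, -0.9, -1.6]
width: 85.2
gripper_force: 0.0
```

Run:
```python
from h import *
o=ctrl.get_obs(); print(o['time_s'],np.round(o['eef_pos'],1),np.round(o['joint_positions'],3))
im,d=vision.capture('wrist'); cv2.imwrite('pics/w2.png',im[:,:,::-1])
c=cam('wrist',o); P=cloud(c,d); hsv=cv2.cvtColor(im,cv2.COLOR_RGB2HSV)
m=cv2.inRange(hsv,(18,120,80),(34,255,255))>0
m&=(P[...,2]>244)&(P[...,2]<262)
n,l,s,ce=cv2.connectedComponentsWithStats(m.astype(np.uint8))
for i in range(1,n):
    if s[i,4]>40: print(s[i],ce[i],P[l==i].mean(0), onz(c,*ce[i],249))
g=(cv2.inRange(hsv,(65,80,30),(90,255,255))>0)&(abs(P[...,2]-200)<8)
ct=max(cv2.findContours(g.astype(np.uint8),0,2)[0],key=cv2.contourArea)
ap=cv2.approxPolyDP(ct,6,True)[:,0]
for a,b in zip(ap,np.roll(ap,-1,0)):
    A,B=onz(c,*a,200),onz(c,*b,200); e=B-A; print(a,A.round()[:2],'len',np.hypot(*e[:2]).round(),'deg',np.degrees(np.arctan2(e[1],e[0])).round(1))
```

```text
2.15 [497.9 179.  376.3] [ 6.410e-01  2.060e-01  2.260e-01 -1.000e-03 -1.594e+00 -1.975e+00]
[300 200  30  31 707] [314.61103253 214.82178218] [496.31636992 178.17599813 250.75041285] [496.98220677 178.33174675 249.        ]
[127 211] [552.  22.] len 14.0 deg 95.8
[143 213] [550.  36.] len 100.0 deg 166.6
[180 108] [453.  59.] len 93.0 deg 78.4
[289 158] [472. 150.] len 24.0 deg -156.4
[283 129] [450. 141.] len 10.0 deg 103.6
[295 129] [448. 150.] len 20.0 deg 63.5
[314 145] [457. 168.] len 28.0 deg 30.9
[324 177] [481. 182.] len 85.0 deg 80.4
[413 214] [495. 267.] len 144.0 deg 166.3
[519  55] [356. 301.] len 80.0 deg -102.7
[428   0] [338. 222.] len 152.0 deg -76.4
[213   0] [374.  74.] len 79.0 deg -12.8
[178 104] [451.  57.] len 16.0 deg -79.0
[157 103] [454.  41.] len 100.0 deg -10.9
```

View pics/w2.png

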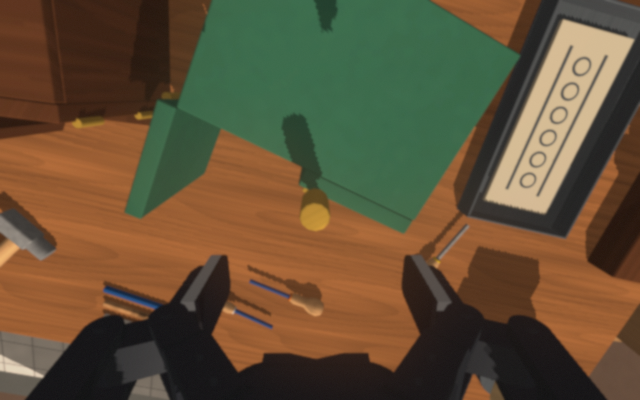

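The wrist view shows the green knob's top at (315,212), midway between the fingers, at (497,179) in world coordinates. The cupboard yaw is about -13°. Next I descend and grip.

Call:
arm_command:
  steps:
    - [[1,0,0,-0.115,0],[1,0,0,-0.115,0],[1,0,0,-0.115,0],[1,0,0,0,0],[0,0,0,0,0]]

```text
time_s: 2.62
eef_pos: [495.9, 174.2, 292.6]
ee_rot: [[-0.973, -0.232, -0.002], [-0.232, 0.973, -0.002], [0.002, -0.002, -1.0]]
force: [1.3, 0.6, 1.4]
width: 76.0
gripper_force: 0.0
```

Call:
arm_command:
  steps:
    - [[0,0,0,0,0],[0,0,0,0,0],[0,0,0,0,0],[0,0,0,0,0],[0,0,0,0,0]]

```text
time_s: 3.03
eef_pos: [497.1, 177.4, 294.0]
ee_rot: [[-0.972, -0.233, 0.003], [-0.233, 0.972, 0.005], [-0.004, 0.004, -1.0]]
force: [0.5, 6.1, 1.4]
width: 20.4
gripper_force: 58.5
```

Call:
arm_command:
  steps:
    - [[0,0,0,0.04,0],[0,0,0,0.04,0],[0,0,0,0.04,0],[0,0,0,0,0],[0,0,0,0,0]]

```text
time_s: 3.45
eef_pos: [497.2, 177.4, 324.2]
ee_rot: [[-0.972, -0.234, 0.003], [-0.234, 0.972, 0.005], [-0.004, 0.004, -1.0]]
force: [0.5, 6.2, 1.9]
width: 20.1
gripper_force: 59.2
```

Run:
```python
from h import *
o=ctrl.get_obs(); print(o['time_s'],np.round(o['eef_pos'],1),np.round(o['force'],1),o['width'],np.round(o['joint_positions'],3))
for n,b in(('scene',(100,260,280,440)),):
    im,d=vision.capture(n); cv2.imwrite('pics/s2.png',cv2.resize(im[b[0]:b[1]+40,b[2]-40:b[3]+40,::-1],None,fx=3,fy=3)[:600,:800])
```

```text
3.45 [497.2 177.4 324.2] [0.5 6.2 1.9] 20.130930606716753 [ 0.639  0.203  0.092 -0.002 -1.455 -1.973]
```

View pics/s2.png

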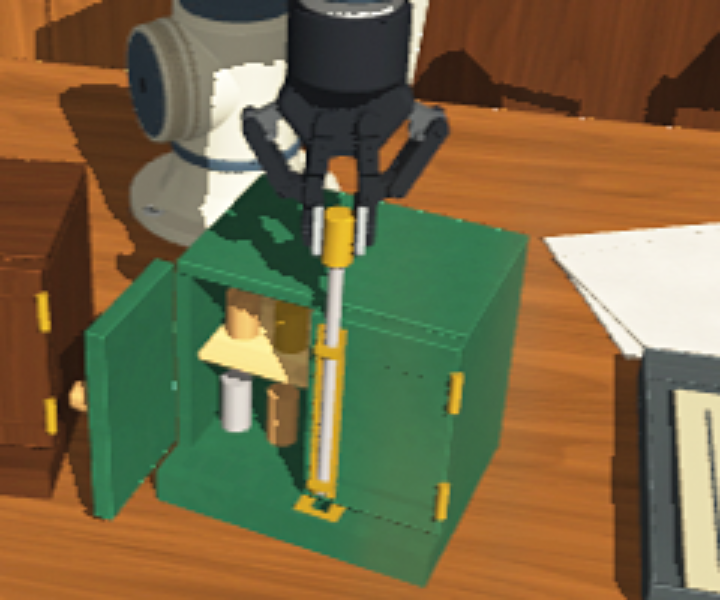

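The bolt is up about 30 mm: its tip is visibly above the brass sill plate at (322,505) in the crop. The leaf is still shut. Next I compute the arc.

```bash
python3 -c "
import numpy as np
r=np.array([-4.7,-92.5]);a=np.radians(6.3)*np.arange(17)
p=np.c_[np.cos(a)*r[0]-np.sin(a)*r[1],np.sin(a)*r[0]+np.cos(a)*r[1]]
print((np.diff(p,axis=0)/250).round(4).tolist())"
```

```text
[[0.0407, 0.0002], [0.0405, 0.0046], [0.0397, 0.009], [0.0385, 0.0134], [0.0368, 0.0175], [0.0346, 0.0214], [0.0321, 0.0251], [0.0291, 0.0285], [0.0258, 0.0315], [0.0222, 0.0341], [0.0183, 0.0364], [0.0142, 0.0381], [0.01, 0.0395], [0.0056, 0.0403], [0.0011, 0.0407], [-0.0034, 0.0406]]
```

Call:
arm_command:
  steps:
    - [[0,0.041,0,0,0.0175],[0,0.04,0.005,0,0.0175],[0,0.04,0.009,0,0.0175],[0,0.038,0.013,0,0.0175],[0,0,0,0,0]]

```text
time_s: 3.92
eef_pos: [537.4, 184.8, 322.8]
ee_rot: [[-0.777, -0.63, 0.001], [-0.63, 0.777, 0.004], [-0.004, 0.003, -1.0]]
force: [-3.4, 7.3, 2.1]
width: 20.3
gripper_force: 59.5
```

Call:
arm_command:
  steps:
    - [[0,0.037,0.018,0,0.0175],[0,0.035,0.021,0,0.0175],[0,0.032,0.025,0,0.0175],[0,0.029,0.028,0,0.0175],[0,0,0,0,0]]

```text
time_s: 4.33
eef_pos: [569.8, 208.2, 322.4]
ee_rot: [[-0.434, -0.901, -0.001], [-0.901, 0.434, 0.003], [-0.003, 0.002, -1.0]]
force: [-3.2, 5.3, 0.3]
width: 20.6
gripper_force: 59.5
```

Call:
arm_command:
  steps:
    - [[0,0.026,0.032,0,0.0175],[0,0.022,0.034,0,0.0175],[0,0.018,0.036,0,0.0175],[0,0.014,0.038,0,0.0175],[0,0,0,0,0]]

```text
time_s: 4.75
eef_pos: [589.3, 243.1, 322.3]
ee_rot: [[-0.009, -1.0, -0.001], [-1.0, 0.009, 0.002], [-0.002, 0.001, -1.0]]
force: [-3.4, 3.3, -1.3]
width: 20.1
gripper_force: 59.5
```

Call:
arm_command:
  steps:
    - [[0,0.01,0.039,0,0.0175],[0,0.006,0.04,0,0.0175],[0,0.001,0.041,0,0.0175],[0,0,0,0,0],[0,0,0,0,0]]

```text
time_s: 5.17
eef_pos: [593.1, 272.0, 322.3]
ee_rot: [[0.309, -0.951, -0.001], [-0.951, -0.309, 0.002], [-0.002, 0.001, -1.0]]
force: [-3.5, 3.5, -0.2]
width: 20.4
gripper_force: 59.3
```

Run:
```python
from h import *
o=ctrl.get_obs(); print(o['time_s'],np.round(o['eef_pos'],1),np.round(o['force'],1),o['width'],np.round(o['joint_positions'],3))
im,d=vision.capture('scene'); cv2.imwrite('pics/s3.png',cv2.resize(im[100:300,240:500,::-1],None,fx=3,fy=3))
```

```text
5.1667 [593.1 272.  322.3] [-3.5  3.5 -0.2] 20.368438951661517 [ 0.668  0.465  0.461 -0.002 -1.567 -0.353]
```

View pics/s3.png

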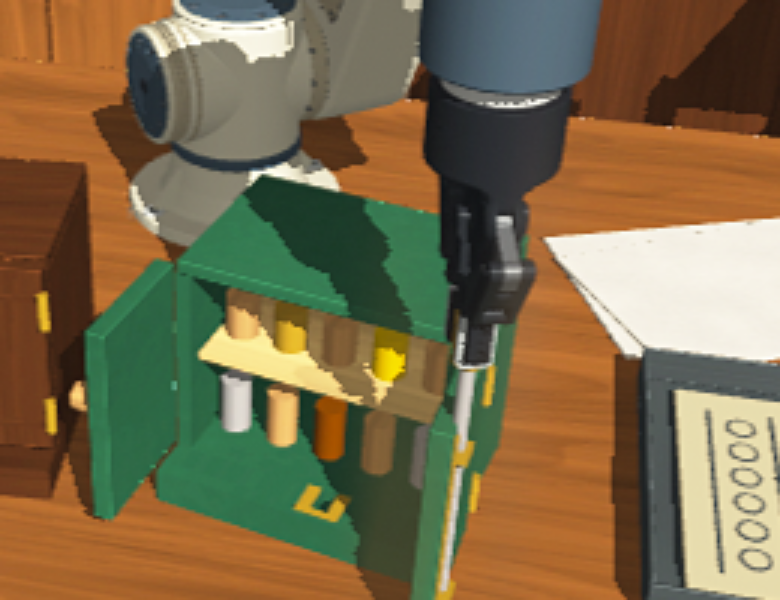

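The leaf stands open at about a right angle, with the bolt rod up at (462,420). Now I release and withdraw upward.

Call:
arm_command:
  steps:
    - [[0.6,0,0,0,0],[0.6,0,0,0,0],[0.6,0,0,0,0],[0.6,0,0,0,0],[0.6,0,0,0,0]]

```text
time_s: 5.63
eef_pos: [593.9, 269.9, 322.9]
ee_rot: [[0.308, -0.952, 0.001], [-0.952, -0.308, -0.0], [0.0, -0.0, -1.0]]
force: [0.2, -0.2, -0.3]
width: 51.5
gripper_force: 0.0
```

Call:
arm_command:
  steps:
    - [[0.6,0,0,0.1,0],[0.6,0,0,0.12,0],[0.6,0,0,0.12,0],[0.6,0,0,0.12,0],[0.6,0,0,0,0]]

```text
time_s: 6.05
eef_pos: [594.4, 269.4, 444.8]
ee_rot: [[0.307, -0.952, 0.011], [-0.952, -0.307, 0.004], [-0.001, -0.012, -1.0]]
force: [-0.1, -0.0, 1.4]
width: 51.0
gripper_force: 0.0
```

Call:
arm_command:
  steps:
    - [[0.6,-0.12,-0.1,0,0],[0.6,-0.12,-0.1,0,0],[0.6,-0.12,-0.1,0,0],[0.6,0,0,0,0],[0.6,0,0,0,0]]

```text
time_s: 6.47
eef_pos: [502.2, 193.6, 439.3]
ee_rot: [[0.307, -0.952, 0.002], [-0.952, -0.307, 0.001], [-0.0, -0.002, -1.0]]
force: [0.9, -0.6, -0.1]
width: 51.1
gripper_force: 0.0
```

Run:
```python
from h import *
o=ctrl.get_obs(); print(o['time_s'],np.round(o['eef_pos'],1),np.round(o['force'],1),o['width'])
im,d=vision.capture('scene'); a=cv2.resize(im[100:320,240:500,::-1],None,fx=2,fy=2)
cv2.imwrite('pics/s4.png',a)
P=cloud(cam('scene'),d);hsv=cv2.cvtColor(im,cv2.COLOR_RGB2HSV)
m=(cv2.inRange(hsv,(18,140,90),(32,255,255))>0)&(P[...,2]>225)&(P[...,2]<330)
n,l,s,ce=cv2.connectedComponentsWithStats(m.astype(np.uint8))
for i in range(1,n):
    if s[i,4]>60: print(s[i],P[l==i].mean(0).round(),P[l==i][:,2].max())
```

```text
6.4667 [502.2 193.6 439.3] [ 0.9 -0.6 -0.1] 51.07357475733315
[209  20  95  12 620] [-732. -438.  237.] 248.026404439271
[205 164  12  15 138] [ 503. -120.  240.] 250.79574429596084
[390 201  14  23 258] [599. 275. 264.] 279.3522023761446
```

View pics/s4.png

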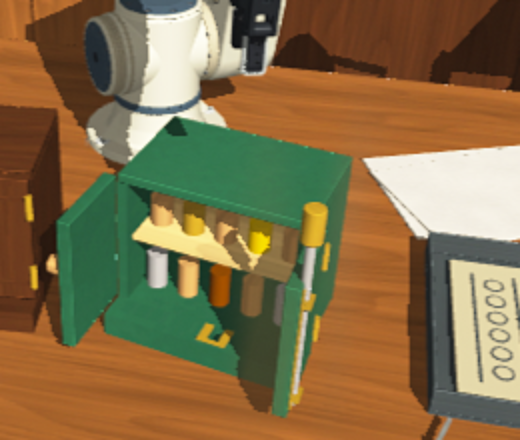

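The leaf is open at a right angle. The knob at (314,225) in the crop has its top about 279 mm up, so the bolt is still raised. The gripper is clear and the brown knob is still down at 250 mm.

```bash
python3 -c "
from station import workorder
print(workorder.finish_job())"
```

```text
the job is handed in; nothing more can be done
None
```

The job is handed in at about 6.5 s: the green bolt is up about 30 mm, its leaf stands open at about 90°, the brown bolt is down and the gripper is clear; the verdict was not shown.

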